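# Sort tins, crucible and stoppers into their trays

## Robot

A 6-joint arm with a two-finger parallel gripper is mounted at the origin on a cart in front of the work surface, level with it; the furniture and walls round the work are solid. World frame = base frame: x ahead of the robot, y to its left, z up, the work surface at z = 0. Lengths are in m, angles in rad, forces in N, time in s.
With the tool pointing down it reaches from about 0.35 to 0.925 m from the base axis. Payload 6.4 kg.
Tool frame: the origin (TCP) lies on the centre line of the jaws, within the pads' length; the fingertips stand 8 mm ahead of it and the grasp point (between the pads) lies 11 mm behind it; y points along the fingers, z is the direction in which the jaws open and shut, and the axes are right-handed (so a half turn about y gives the same grasp; the last joint's range is limited). The gripper opens to 85 mm and grips with 20 to 120 N. Pads are 22 mm wide; open, the fingers measure 114 mm over their backs; the gripper's body (76 mm by 85 mm) begins 54 mm behind the grasp point. The pads swing forward as they close: fully open they stand 13 mm farther back than shut.
Start: joints at [-1.403, 0.245, 1.558, -0, 1.339, -0.174], TCP at [0.218, -0.612, 0.211] pointing down, gripper open.
Joint ranges: [-3.13, 3.13], [-1.02, 2.26], [0.13, 2.54], [-0.95, 4.09], [0.21, 2.88], [-2.74, 2.74]. Speed limits (rad/s): [2.57, 2.57, 3.14, 3.14, 3.14, 3.14].

## Interface

Orientations are given as a unit quaternion [x, y, z, w].
In Python, from bench import manip gives the robot as it stands.
- The arm moves only by the tool carry_out, never from a script. Its argument "rows" is a list that holds one entry, the list of rows, each a list of 7 numbers: the turn, a rotation vector about the tool's x, y, z in degrees, then the shift along the tool's x, y, z in cm, then the closure in counts, from 0 (fully open) to 255 (shut). A call has exactly 10 rows; each row is the pose to reach, as a shift and turn from the pose commanded when the call began, along the tool's axes at that moment; what a row does not reach only later rows make up. A row lasts 1/8 s, in which the tool goes at most 62.5 mm and 10.7 degrees, less where a joint would pass 70% of its speed; a pose out of reach is approached as far as the arm can. A call with a gripper value outside its range is refused whole. The fingers move at their own pace and stop on an object; "force" is the grip in N (left out, the last holds). Time passes only in rows, so rows that repeat a pose let the fingers close, or fill a call up. It gives the time, the measured TCP pose, the force and the opening at its end, in the units of the state.
- manip.read_state(): the state, without advancing time (a new reading comes with each control period).
- manip.capture(name): name is "scene" or "top"; returns (picture, depth): 384x512x3 uint8, blue, green, red; 384x512 float32, m along the optical axis (not along the pixel's ray), 0 where there is no reading.
- manip.camera_params(name): a dict with "fx", "fy", "cx", "cy" (pixels), "extrinsics" (4x4, takes a point from camera to world coordinates). Camera axes: x right, y up, looking along -z (the intrinsics and any distortion apply to the point x, -y, -z); pixel columns grow to the right and rows downward; lengths in m; the calibration is good to about 2 mm. A picture is of the moment at which its call begins. camera_params takes no time and is no camera call.
- manip.hand_in(): hands the job in, once; it reports no verdict.
The state is a dict: "clock": time; "joints": joint angles; "joint_vel": joint speeds; "effort": joint torques, N m; "position": TCP position; "tcp_rot": TCP orientation; "force": force on the tool from outside, world axes, zero at the start; "torque": the same for the moment, N m; "width": finger opening in m.
Only numpy, scipy, OpenCV 4.12 (cv2) and the standard library are available. Lean on these libraries where they do the work, as an engineer would, in place of code of your own. Each camera call takes 0.05 s, during which the arm holds its last target. There are 200 camera calls.

## Task

Each of the three trays already holds one thing of its kind: a lidded metal tin, a porcelain crucible or a rubber stopper. Sort the four loose things on the table in front of the trays: stand each one upright in an empty bay of the tray that holds its own kind (both stoppers, large and small, belong in the stopper tray), one thing to a bay. Leave the things that are already in the trays where they stand.

Things in the scene. Friction and masses are not known exactly. Their poses are not given: they have to be found in the camera images.
- tin_tray: Low dark steel tray for moisture tins, fixed, 153 x 82 x 12 mm plus a 9 mm grip lip at each end. 2 bays in a row along y, each clear 72 (y) x 76 mm (x), centred at x = 0, y = +37.5 and -37.5 mm. Walls and floor 3 mm thick. Origin: centre of the underside, on the table; z up, x away from the robot within 0.25 rad. tin_there is in the +37.5 bay; the -37.5 bay is empty.
- crucible_tray: Low dark steel tray for crucibles, fixed, 133 x 82 x 12 mm plus a 9 mm grip lip at each end. 2 bays in a row along y, each clear 62 (y) x 76 mm (x), centred at x = 0, y = +32.5 and -32.5 mm. Walls and floor 3 mm thick. Origin: centre of the underside, on the table; z up, x away from the robot within 0.25 rad. crucible_there is in the -32.5 bay; the +32.5 bay is empty.
- stopper_tray: Low dark steel tray for rubber stoppers, fixed, 162 x 82 x 12 mm plus a 9 mm grip lip at each end. 3 bays in a row along y, each clear 50 (y) x 76 mm (x), centred at x = 0, y = +53, 0 and -53 mm. Walls and floor 3 mm thick. Origin: centre of the underside, on the table; z up, x away from the robot within 0.25 rad. stopper_there is in the middle bay; the outer bays are empty.
- tin_there: Round lidded aluminium tin, 52 mm across and 28 mm high, loose, standing already in a bay of tin_tray; not to be moved. Origin: centre of its underside, z up.
- crucible_there: White porcelain crucible, 41 mm across the rim, 33 mm high, loose, standing already in a bay of crucible_tray; not to be moved. Origin: centre of its underside, z up.
- stopper_there: Cream rubber stopper, 31 mm across and 28 mm high, loose, standing already in the middle bay of stopper_tray; not to be moved. Origin: centre of its underside, z up.
- tin: Round lidded aluminium tin to be sorted, 52 mm across the lid (50 mm below it) and 28 mm high, about 35 g, standing upright on the table in front of the trays. Origin: centre of its underside, z up.
- the_crucible: White porcelain crucible to be sorted, an open cup 41 mm across the rim, tapering to 26 mm at the foot, 33 mm high, about 28 g, standing upright on the table; can be gripped across the rim from outside. Origin: centre of its underside, z up.
- stopper_large: Large rubber stopper to be sorted, cream, 31 mm across and 28 mm high, 14 g, standing upright on its wide end on the table. Origin: centre of its underside, z up.
- stopper_small: Small rubber stopper to be sorted, dark red, 25 mm across and 22 mm high, 14 g, standing upright on its wide end on the table. Origin: centre of its underside, z up.
Mind the look-alikes: they are no part of the job. What is shaped like the tin but purple or turquoise is not meant.

How it is judged:
At the end, for the whole second after the job is handed in: Tin, crucible and both stoppers stand in the empty bays of their trays, one to a bay: within 15 mm of the bay centre along the row (across it 18, 24, 30 mm), on the tray floor, upright within 0.12 rad, released, at rest. The three things already there are upright and within 15 mm of their start (x of tin in the frame of tin_tray between -0.018 and 0.018 m and y of tin in the frame of tin_tray between -0.0525 and -0.0225 m and z of tin in the frame of tin_tray between 0 and 0.007 m and angle between each of tin, the_crucible, tin_there, crucible_there, stopper_there's own z axis and vertical below 0.12 rad and x of the_crucible in the frame of crucible_tray between -0.024 and 0.024 m and y of the_crucible in the frame of crucible_tray between 0.0175 and 0.0475 m and z of the_crucible in the frame of crucible_tray between 0 and 0.007 m and (((x of stopper_large in the frame of stopper_tray between -0.03 and 0.03 m and y of stopper_large in the frame of stopper_tray between 0.038 and 0.068 m and z of stopper_large in the frame of stopper_tray between 0 and 0.007 m and angle between stopper_large's own z axis and vertical below 0.12 rad) and (x of stopper_small in the frame of stopper_tray between -0.03 and 0.03 m and y of stopper_small in the frame of stopper_tray between -0.068 and -0.038 m and z of stopper_small in the frame of stopper_tray between 0 and 0.007 m and angle between stopper_small's own z axis and vertical below 0.12 rad)) or ((x of stopper_large in the frame of stopper_tray between -0.03 and 0.03 m and y of stopper_large in the frame of stopper_tray between -0.068 and -0.038 m and z of stopper_large in the frame of stopper_tray between 0 and 0.007 m and angle between stopper_large's own z axis and vertical below 0.12 rad) and (x of stopper_small in the frame of stopper_tray between -0.03 and 0.03 m and y of stopper_small in the frame of stopper_tray between 0.038 and 0.068 m and z of stopper_small in the frame of stopper_tray between 0 and 0.007 m and angle between stopper_small's own z axis and vertical below 0.12 rad))) and distance of each of tin_there, crucible_there, stopper_there from where it was at the start of the episode below 0.015 m and linear speed of each of tin, the_crucible, stopper_large, stopper_small below 0.02 m/s and contact force between the fingers and tin below 0.1 N and contact force between the fingers and the_crucible below 0.1 N and contact force between the fingers and stopper_large below 0.1 N and contact force between the fingers and stopper_small below 0.1 N); the robot touches nothing.
It fails at once if the tin already in its tray is shifted by more than 20 mm or tipped (distance of tin_there from where it was at the start of the episode above 0.02 m or angle between tin_there's own z axis and vertical above 0.4 rad).
It fails at once if the crucible already in its tray is shifted by more than 20 mm or tipped (distance of crucible_there from where it was at the start of the episode above 0.02 m or angle between crucible_there's own z axis and vertical above 0.4 rad).
It fails at once if the stopper already in its tray is shifted by more than 20 mm or tipped (distance of stopper_there from where it was at the start of the episode above 0.02 m or angle between stopper_there's own z axis and vertical above 0.4 rad).
It also fails if it takes over 90 s, if anything falls off the work surface, if the arm or the gripper's body presses on something with over 40 N, if the wrist force passes 120 N, or if a joint passes its speed limit or range.

## Working session

There is one attempt and no reset: what is moved stays moved. The work goes in short steps, Python scripts to look and compute and a tool call to move; the robot and the scene stay as the last step left them, time stands still between calls to the robot, and variables do not carry over. Pictures are saved under pics/ and viewed, about 12 in all and at most 16, crops included, and the job is handed in when it is done.

Besides the shell and the picture viewer there is one more tool, called as name(argument=value, ...), one argument or row to a line, values as JSON. carry_out: Moves the arm, as the interface text tells. Its arguments: {"type":"object","properties":{"rows":{"type":"array","items":{"type":"array","items":{"type":"array","items":{"type":"number"}}}},"force":{"type":"number"}},"required":["rows"]}

```bash
mkdir -p pics
python3 - <<'E'
from bench import manip
import cv2,numpy as np
print(manip.read_state())
for n in("scene","top"):
    p,d=manip.capture(n);cv2.imwrite(f"pics/{n}0.png",p);np.save(f"pics/{n}0.npy",d)
    print(manip.camera_params(n),d.min(),d.max())
E
```

```text
{'clock': 0.0, 'joints': array([-1.40308194e+00,  2.45784728e-01,  1.55901040e+00, -2.11002735e-06,
        1.33866898e+00, -1.74119125e-01]), 'joint_vel': array([-4.24045749e-05,  4.48107049e-04,  4.12055550e-04, -8.06923682e-04,
       -1.62973607e-03, -3.43773001e-04]), 'effort': array([-1.14385737e-03, -4.29516220e+01, -3.26130903e+01, -2.21043201e-04,
        5.41959540e-03,  7.15385937e-06]), 'position': array([ 0.2177841 , -0.61180957,  0.20990105]), 'tcp_rot': array([-0.12026756,  0.69746503, -0.69614171,  0.12027035]), 'force': array([ 0.20969502, -0.47657055, -0.01245769]), 'torque': array([-0.03223425,  0.04726437, -0.00326255]), 'width': 0.08531455418695388}
{'fx': 367.9887741588091, 'fy': 367.9887741588091, 'cx': 259.9335388709604, 'cy': 194.3150030051731, 'extrinsics': array([[ 0.71671102,  0.30714875, -0.62608702, -0.01359402],
       [-0.69725827,  0.33170703, -0.63545366, -0.50857298],
       [ 0.01249867,  0.89198099,  0.45190009,  0.43653614],
       [ 0.        ,  0.        ,  0.        ,  1.        ]])} 0.0 1.8510348
{'fx': 369.4930466002635, 'fy': 369.4930466002635, 'cx': 260.16109576752535, 'cy': 188.89522975518537, 'extrinsics': array([[-0.00586506,  0.99362066, -0.11262146,  0.41714   ],
       [-0.99960275, -0.00893026, -0.02673169,  0.0049415 ],
       [-0.0275669 ,  0.11241994,  0.99327832,  0.87321204],
       [ 0.        ,  0.        ,  0.        ,  1.        ]])} 0.0 1.6545472
```

View pics/top0.png

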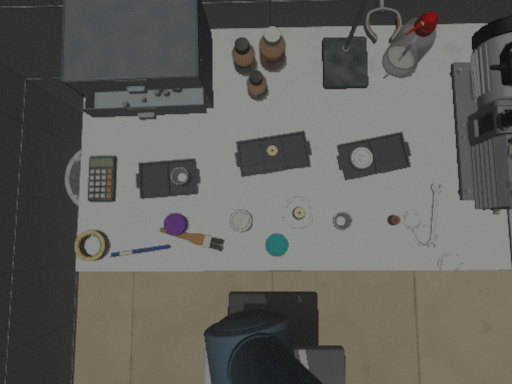

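View pics/scene0.png

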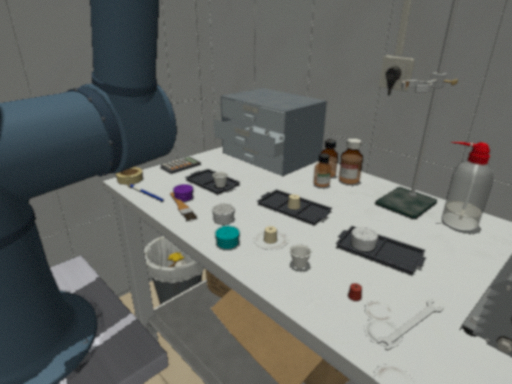

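The top view shows the tin at (241,221), the large stopper at (299,213) inside a faint ring, the crucible at (341,221) and the small stopper at (393,220). The trays are the crucible tray at (168,178), the stopper tray at (273,153) and the tin tray at (373,156). I'll zoom in on the working strip and get the heights.

```bash
cat > h.py <<'E'
import cv2,numpy as np
from bench import manip
def ray(n,u,v,z):
    c=manip.camera_params(n);E=c["extrinsics"]
    d=E[:3,:3]@np.array([(u-c["cx"])/c["fx"],-(v-c["cy"])/c["fy"],-1]);o=E[:3,3]
    return o+d*(z-o[2])/d[2]
def cloud(n,d):
    c=manip.camera_params(n);E=c["extrinsics"]
    v,u=np.mgrid[:d.shape[0],:d.shape[1]]
    P=np.stack([(u-c["cx"])/c["fx"]*d,-(v-c["cy"])/c["fy"]*d,-d],-1)
    return P@E[:3,:3].T+E[:3,3]
E
python3 - <<'E'
from h import *
p=cv2.imread("pics/top0.png");d=np.load("pics/top0.npy");C=cloud("top",d)
cv2.imwrite("pics/crop.png",cv2.resize(p[125:260,215:415],None,fx=4,fy=4,interpolation=cv2.INTER_CUBIC))
for n,u,v,r in(("tin",241,221,8),("L",299,213,4),("cru",341,221,5),("S",393,220,3),("ctray",168,178,2),("cthere",180,176,5),("sthere",272,151,3),("tinthere",361,157,7),("ring",310,213,1),("ring2",290,222,1),("tab",320,195,3),("teal",277,245,6),("glass",412,218,5)):
    b=C[v-r:v+r+1,u-r:u+r+1];m=d[v-r:v+r+1,u-r:u+r+1]>0
    print(n,m.mean().round(2),np.percentile(b[m][:,2],[5,50,95]).round(3) if m.any() else 0,ray("top",u,v,.028).round(3))
for y,x in((-.1,.5),(.1,.5),(.3,.5),(-.3,.5)):
    k=np.nanargmin(np.where(d>0,np.hypot(C[...,0]-x,C[...,1]-y),9));print(C.reshape(-1,3)[k].round(3))
E
```

```text
tin 1.0 [0.024 0.027 0.029] [0.44  0.072 0.028]
L 1.0 [0.021 0.027 0.029] [ 0.457 -0.061  0.028]
cru 1.0 [0.001 0.004 0.024] [ 0.438 -0.155  0.028]
S 1.0 [0.012 0.02  0.023] [ 0.44  -0.272  0.028]
ctray 1.0 [0.001 0.003 0.011] [0.54  0.242 0.028]
cthere 0.98 [0.004 0.008 0.026] [0.545 0.214 0.028]
sthere 1.0 [0.027 0.03  0.032] [ 0.602 -0.     0.028]
tinthere 1.0 [0.028 0.03  0.032] [ 0.585 -0.206  0.028]
ring 1.0 [-0.003  0.     0.003] [ 0.457 -0.086  0.028]
ring2 1.0 [-0.002 -0.     0.   ] [ 0.437 -0.04   0.028]
tab 1.0 [-0.004 -0.     0.002] [ 0.498 -0.109  0.028]
teal 0.99 [0.025 0.027 0.029] [ 0.385 -0.01   0.028]
glass 1.0 [-0.002 -0.     0.002] [ 0.444 -0.315  0.028]
[ 0.501 -0.099 -0.001]
[ 0.5  0.1 -0. ]
[0.501 0.301 0.009]
[ 0.501 -0.3   -0.   ]
```

View pics/crop.png

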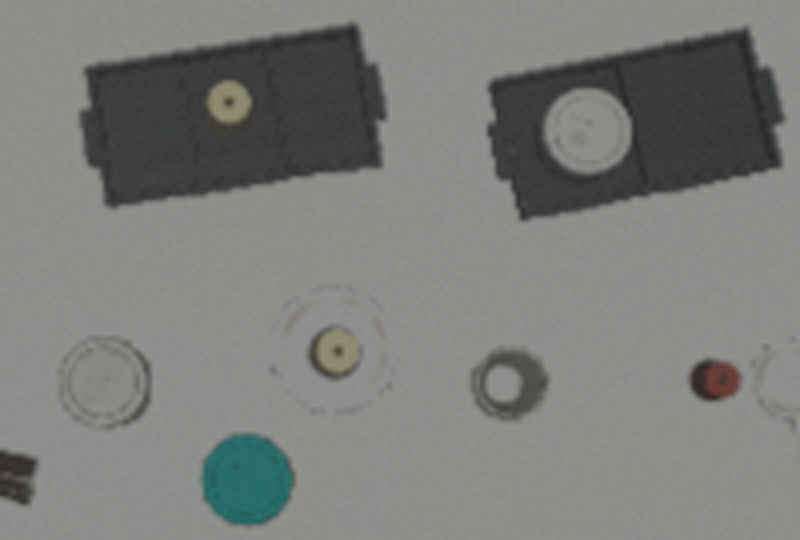

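The crop shows the large stopper inside a faint 70 mm ring, and a glass-like ring beside the small stopper. I'll look at both in the scene view and compute the positions.

Run:
```python
from h import *
p=cv2.imread("pics/scene0.png")
a=cv2.resize(p[215:285,240:325],(790,None) if 0 else (600,494),interpolation=cv2.INTER_CUBIC)
b=cv2.resize(p[275:384,330:450],(540,494),interpolation=cv2.INTER_CUBIC)[:, :200]
cv2.imwrite("pics/crop2.png",np.hstack([a,b]))
S=cloud("scene",np.load("pics/scene0.npy"))
# heights around stopper in scene view
m=(np.hypot(S[...,0]-.457,S[...,1]+.061)<.05)
for r0,r1 in((0,.012),(.016,.022),(.022,.028),(.028,.034),(.034,.04),(.04,.05)):
    r=np.hypot(S[...,0]-.457,S[...,1]+.061);q=S[(r>=r0)&(r<r1)][:,2];print(r0,np.percentile(q,[5,50,95]).round(4))
# trays
t=cv2.imread("pics/top0.png");g=t.max(2)
for n,(u0,u1,v0,v1) in dict(cru=(134,204,155,202),sto=(230,318,125,182),tin=(330,416,126,184)).items():
    k=np.zeros_like(g);k[v0:v1,u0:u1]=(g[v0:v1,u0:u1]<105)*255
    cs=max(cv2.findContours(cv2.morphologyEx(k,cv2.MORPH_CLOSE,np.ones((9,9))),cv2.RETR_EXTERNAL,cv2.CHAIN_APPROX_NONE)[0],key=cv2.contourArea)
    w=np.float32([ray("top",*c[0],.010)[:2] for c in cs]);R=cv2.minAreaRect(w);print(n,R,cv2.boundingRect(cs))
# coloured things, ray at top height
hsv=cv2.cvtColor(t,cv2.COLOR_BGR2HSV)
for n,u,v,z in(("L",299,213,.028),("S",393,220,.022),("sthere",272,151,.031)):
    k=np.zeros_like(g);s=hsv[...,1]>60;k[v-12:v+13,u-12:u+13]=s[v-12:v+13,u-12:u+13]*255
    cs=max(cv2.findContours(k,cv2.RETR_EXTERNAL,cv2.CHAIN_APPROX_NONE)[0],key=cv2.contourArea)
    (a,b),r=cv2.minEnclosingCircle(cs);print(n,a,b,r,ray("top",a,b,z).round(4),r*(.873-z)/369)
```

```text
0 [-0.3748  0.016   0.0277]
0.016 [-0.3769 -0.3621  0.0013]
0.022 [-0.3761 -0.3573  0.0009]
0.028 [-0.3745 -0.1771  0.001 ]
0.034 [-0.503  -0.3504  0.0008]
0.04 [-5.055e-01 -3.463e-01  5.000e-04]
cru ((0.5430406332015991, 0.24829640984535217), (0.08622262626886368, 0.15224689245224), 4.1735358238220215) (136, 159, 64, 40)
sto ((0.5992560982704163, -0.002244718372821808), (0.08733055740594864, 0.1794336438179016), 8.436135292053223) (235, 131, 77, 46)
tin ((0.5914775133132935, -0.23889265954494476), (0.08681018650531769, 0.17071187496185303), 10.874119758605957) (337, 132, 74, 48)Traceback (most recent call last):
  File "<stdin>", line 21, in <module>
ValueError: max() iterable argument is empty
```

View pics/crop2.png

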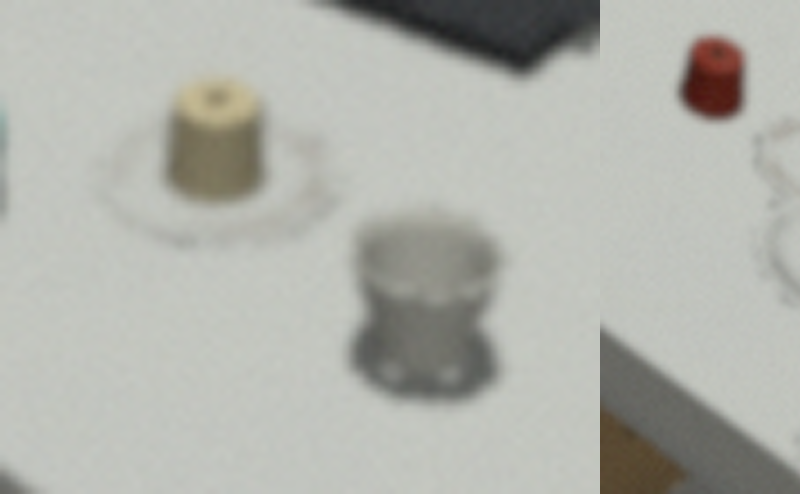

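The rings are only faint stains on the table, so everything stands on the table itself. Tray sizes agree with the specification. Next I'll measure object centres from depth tops and colour.

```bash
cat > obj.py <<'E'
from h import *
def centres(n="top",objs=(("tin",.44,.072,.02,.04),("L",.457,-.061,.02,.028),("cru",.438,-.155,.024,.035),("S",.44,-.272,.014,.025),("teal",.385,-.01,.02,.04),("ctin",.585,-.206,.022,.04),("csto",.602,0,.022,.03),("ccru",.545,.214,.024,.035)),D=None):
    d=np.mean([manip.capture(n)[1] for _ in range(3)],0) if D is None else D
    C=cloud(n,d)
    for nm,x,y,zm,R in objs:
        q=C[(np.hypot(C[...,0]-x,C[...,1]-y)<R)&(C[...,2]>zm)&(d>0)]
        if len(q)<4: print(nm,len(q));continue
        (a,b),r=cv2.minEnclosingCircle(q[:,:2].astype(np.float32))
        print(nm,len(q),"circle",round(a,4),round(b,4),"r",round(r,4),"mean",q.mean(0).round(4))
if __name__=="__main__": centres()
E
python3 obj.py
python3 - <<'E'
from h import *
t=cv2.imread("pics/top0.png").astype(int)
print(t[213,299],t[220,393],t[151,272],t[195,320])
# shadow-free colour masks
for n,u,v,z in(("L",299,213,.028),("S",393,220,.022),("csto",272,151,.031)):
    b=t[v-12:v+13,u-12:u+13];k=((b[...,2]-b[...,0])>20)
    y,x=np.nonzero(k);print(n,k.sum(),x.min()+u-12,x.max()+u-12,y.min()+v-12,y.max()+v-12,ray("top",x.mean()+u-12,y.mean()+v-12,z*.7).round(4))
E
```

```text
tin 413 circle 0.4373 0.0722 r 0.0364 mean [0.442  0.0727 0.0413]
L 110 circle 0.4558 -0.0601 r 0.0251 mean [ 0.4586 -0.0605  0.0533]
cru 120 circle 0.4383 -0.154 r 0.0319 mean [ 0.4413 -0.1605  0.0647]
S 82 circle 0.4415 -0.2705 r 0.0233 mean [ 0.4419 -0.2772  0.0536]
teal 429 circle 0.3859 -0.008 r 0.0361 mean [ 0.387  -0.0086  0.0426]
ctin 417 circle 0.5833 -0.2066 r 0.036 mean [ 0.5846 -0.2064  0.041 ]
csto 115 circle 0.6006 0.0008 r 0.0273 mean [ 0.6026 -0.0008  0.0612]
ccru 140 circle 0.54 0.2171 r 0.0321 mean [0.5467 0.2182 0.0764]
[75 90 94] [ 54  61 106] [ 81  99 104] [139 143 143]
L 82 294 304 208 217 [ 0.4588 -0.0609  0.0196]
S 63 391 399 216 224 [ 0.4409 -0.2803  0.0154]
csto 82 267 277 146 155 [ 6.044e-01 -1.000e-04  2.170e-02]
```

```bash
python3 - <<'E'
import re
s=open('obj.py').read()
s=s.replace("np.mean([manip.capture(n)[1] for _ in range(3)],0)","np.median([manip.capture(n)[1] for _ in range(5)],0)").replace("&(d>0)]","&(C[...,2]<.045)&(d>0)]")
open('obj.py','w').write(s)
E
python3 obj.py
```

```text
tin 398 circle 0.4423 0.073 r 0.0257 mean [0.4423 0.0728 0.0269]
L 102 circle 0.4592 -0.0615 r 0.0129 mean [ 0.4591 -0.0612  0.0266]
cru 106 circle 0.4407 -0.1585 r 0.0206 mean [ 0.4415 -0.1605  0.0298]
S 74 circle 0.4421 -0.2788 r 0.0105 mean [ 0.442  -0.2784  0.0206]
teal 410 circle 0.3868 -0.0086 r 0.0258 mean [ 0.387  -0.0086  0.0269]
ctin 406 circle 0.5851 -0.207 r 0.0259 mean [ 0.5844 -0.206   0.0298]
csto 102 circle 0.6036 -0.0005 r 0.0129 mean [ 6.03e-01 -4.00e-04  2.93e-02]
ccru 115 circle 0.5463 0.2142 r 0.0205 mean [0.5481 0.2177 0.0317]
```

Positions agree across methods: the tin and stopper radii match the specification, and every top height is plausible. Now I'll work out the tool axes and the first approach, to the tin.

```bash
cat > go.py <<'E'
import sys
from h import *
from scipy.spatial.transform import Rotation as R
s=manip.read_state();q=R.from_quat(s["tcp_rot"]);M=q.as_matrix();p=s["position"]
print("t",round(s["clock"],2),"p",p.round(4),"w",round(s["width"],4),"f",s["force"].round(1),"axes z",M[:,2].round(3),"y",M[:,1].round(3),"j",s["joints"].round(2))
for a in sys.argv[1:]:
    t=np.array(eval(a));print(a,"shift cm",((t-p)@M*100).round(2))
sg=-1 if "-" in sys.argv[0] else 1
for zx in((1,0,0),(-1,0,0)):
    y=np.array([0,0,-1.]);z=np.array(zx,float);T=np.stack([np.cross(y,z),y,z],1)
    print("turn",zx,np.degrees((q.inv()*R.from_matrix(T)).as_rotvec()).round(1))
E
python3 go.py "(.4423,.073,.12)" "(.4423,.073,.15)"
```

```text
t 0.5 p [ 0.2179 -0.6124  0.211 ] w 0.0854 f [ 0.4  0.1 -0.7] axes z [ 0.335 -0.942 -0.   ] y [ 0.  0. -1.] j [-1.4   0.25  1.56  0.    1.34 -0.17]
(.4423,.073,.12) shift cm [-44.12   9.1  -57.05]
(.4423,.073,.15) shift cm [-44.12   6.1  -57.05]
turn (1, 0, 0) [  0.  -70.4  -0. ]
turn (-1, 0, 0) [  0.  109.6   0. ]
```

```bash
python3 go.py "(.442,-.2785,.12)"|sed -n 2p
```

```text
(.442,-.2785,.12) shift cm [-32.31   9.1  -23.95]
```

carry_out(
  rows=[
    [[0, -10, 0, -4, 0, -3, 60], [0, -20, 0, -8, 0, -6, 60], [0, -30, 0, -12, 0.5, -9, 60], [0, -40, 0, -16, 1, -12, 60], [0, -50, 0, -21, 3, -15, 60], [0, -60, 0, -26, 5, -19, 60], [0, -70.4, 0, -32.3, 7, -23.9, 60], [0, -70.4, 0, -32.3, 9, -23.9, 60], [0, -70.4, 0, -32.3, 9, -23.9, 60], [0, -70.4, 0, -32.3, 9, -23.9, 60]],
  ],
  force=25,
)

```text
clock: 1.75
position: [0.4423, -0.28, 0.1219]
tcp_rot: [0.5, -0.5, 0.501, -0.5]
force: [-0.1, -0.7, 0.3]
width: 0.0653
```

```bash
python3 go.py "(.442,-.2785,.013)"
```

```text
t 1.75 p [ 0.4423 -0.28    0.1219] w 0.0653 f [-0.1 -0.7  0.3] axes z [ 1.    -0.001  0.001] y [ 0.001 -0.001 -1.   ] j [-0.78  0.05  1.95 -0.    1.14 -0.78]
(.442,-.2785,.013) shift cm [-0.16 10.89 -0.04]
turn (1, 0, 0) [-0.  -0.   0.1]
turn (-1, 0, 0) [-1.0e-01  1.8e+02 -1.0e-01]
```

carry_out(
  rows=[
    [[0, 0, 0, -0.15, 4, 0, 90], [0, 0, 0, -0.15, 8, 0, 90], [0, 0, 0, -0.15, 10, 0, 90], [0, 0, 0, -0.15, 10.8, 0, 90], [0, 0, 0, -0.15, 10.8, 0, 90], [0, 0, 0, -0.15, 10.8, 0, 220], [0, 0, 0, -0.15, 10.8, 0, 220], [0, 0, 0, -0.15, 10.8, 0, 220], [0, 0, 0, -0.15, 10.8, 0, 220], [0, 0, 0, -0.15, 10.8, 0, 220]],
  ],
  force=25,
)

```text
clock: 3.0
position: [0.4421, -0.2774, 0.013]
tcp_rot: [-0.5, 0.5, -0.5, 0.5]
force: [-0.1, 0.2, -0.6]
width: 0.0122
```

```bash
python3 go.py "(.607,-.0546,.08)" "(.442,-.2785,.08)"
```

```text
t 3.0 p [ 0.4421 -0.2774  0.013 ] w 0.0122 f [-0.1  0.2 -0.6] axes z [ 1. -0.  0.] y [ 0.  0. -1.] j [-0.78  0.23  1.99  0.    0.93 -0.78]
(.607,-.0546,.08) shift cm [-22.28  -6.7   16.49]
(.442,-.2785,.08) shift cm [ 0.11 -6.7  -0.01]
turn (1, 0, 0) [-0. -0. -0.]
turn (-1, 0, 0) [  0. 180.  -0.]
```

The jaws closed to 12 mm, so the small stopper was missed. I'll look.

Run:
```python
from h import *
a=manip.capture("top")[0];b=manip.capture("scene")[0]
cv2.imwrite("pics/v1.png",np.hstack([cv2.resize(a[170:270,340:440],(390,390)),cv2.resize(b[250:350,300:400],(390,390))]))
```

```text
(no output)
```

View pics/v1.png

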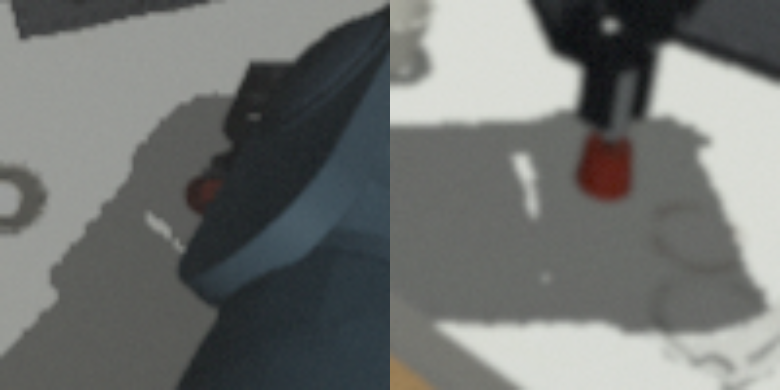

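The fingers are shut above or behind the stopper, which still stands. I'll lift clear, move aside and remeasure.

carry_out(
  rows=[
    [[0, 0, 0, 0, -3, 0, 220], [0, 0, 0, 0, -8, 0, 220], [0, 0, 0, 0, -13, 0, 220], [0, 0, 0, 5, -15, 0, 220], [0, 0, 0, 10, -15, 0, 220], [0, 0, 0, 14, -15, 0, 220], [0, 0, 0, 14, -15, 0, 220], [0, 0, 0, 14, -15, 0, 220], [0, 0, 0, 14, -15, 0, 220], [0, 0, 0, 14, -15, 0, 220]],
  ],
)

```text
clock: 4.35
position: [0.4423, -0.4165, 0.163]
tcp_rot: [-0.5, 0.5, -0.5, 0.5]
force: [-1.2, 0.2, -0.4]
width: 0.0114
```

```bash
python3 go.py
python3 - <<'E'
from obj import *
centres(objs=(("S",.442,-.2785,.012,.04),))
for n in("top","scene"):
    t,_=manip.capture(n);t=t.astype(int);k=((t[...,2]-t[...,1])>25)&((t[...,2]-t[...,0])>30)
    k[:190]=0; 
    if n=="scene": k[:260]=0
    y,x=np.nonzero(k);print(n,k.sum(),x.min(),x.max(),y.min(),y.max(),[ray(n,x.mean(),y.mean(),z).round(4) for z in(.011,.018)])
    cv2.imwrite(f"pics/{n}2.png",t)
t=cv2.imread("pics/scene0.png").astype(int);k=((t[...,2]-t[...,1])>25)&((t[...,2]-t[...,0])>30);k[:260]=0
y,x=np.nonzero(k);print("scene0",k.sum(),x.min(),x.max(),y.min(),y.max())
E
```

```text
t 4.35 p [ 0.4423 -0.4165  0.163 ] w 0.0114 f [-1.2  0.2 -0.4] axes z [ 1.     0.001 -0.   ] y [-0.  0. -1.] j [-0.94  0.19  1.71  0.    1.24 -0.94]
turn (1, 0, 0) [ 0.  0. -0.]
turn (-1, 0, 0) [  -0. -180.   -0.]
S 78 circle 0.4421 -0.2788 r 0.0105 mean [ 0.442  -0.2781  0.0204]
top 236 107 399 190 244 [array([0.4187, 0.0937, 0.011 ]), array([0.4187, 0.0929, 0.018 ])]
scene 200 221 361 283 357 [array([ 0.4199, -0.2751,  0.011 ]), array([ 0.4128, -0.279 ,  0.018 ])]
scene0 328 215 361 283 377[ WARN:0@7.617] global loadsave.cpp:1063 imwrite_ Unsupported depth image for selected encoder is fallbacked to CV_8U.
```

View pics/scene2.png

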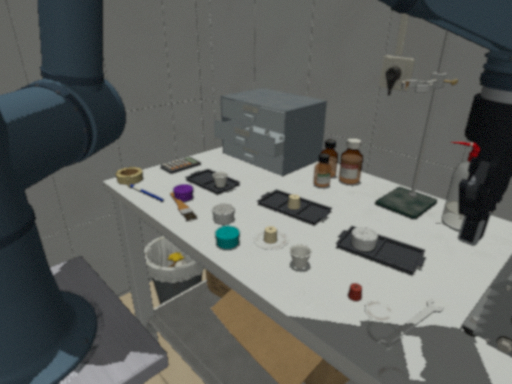

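The stopper, at about (355,292) in the scene view, has not moved. So measurement and reality disagree, and I'll triangulate it from the two views.

Run:
```python
from h import *
for n in("top","scene"):
    t=cv2.imread(f"pics/{n}0.png").astype(int);k=((t[...,2]-t[...,1])>22)&((t[...,2]-t[...,0])>22)
    m=np.zeros_like(k)
    if n=="top": m[208:232,382:408]=1
    else: m[275:310,340:372]=1
    y,x=np.nonzero(k&m);print(n,(k&m).sum(),x.min(),x.max(),y.min(),y.max(),[ray(n,x.mean(),y.mean(),z).round(4) for z in(.005,.011,.016,.022)])
S=cloud("scene",np.load("pics/scene0.npy"))
print("scene depth S",S[288:297,351:360].reshape(-1,3)[::9].round(3))
# fixed landmarks: compare both views: tin-tray tin, stopper_there
print(S[238,364].round(3),S[200,294].round(3),ray("scene",364,232,.031).round(3),ray("scene",294,197,.031).round(3))
d=np.load("pics/scene0.npy");print("depth valid",(d>0).mean())
```

```text
top 56 391 399 216 223 [array([ 0.4413, -0.2842,  0.005 ]), array([ 0.4411, -0.2822,  0.011 ]), array([ 0.441 , -0.2805,  0.016 ]), array([ 0.4408, -0.2785,  0.022 ])]
scene 190 349 361 283 300 [array([ 0.4471, -0.2765,  0.005 ]), array([ 0.4407, -0.2798,  0.011 ]), array([ 0.4353, -0.2825,  0.016 ]), array([ 0.4289, -0.2857,  0.022 ])]
scene depth S [[ 0.431 -0.277  0.022]
 [ 0.431 -0.277  0.021]
 [ 0.43  -0.278  0.019]
 [ 0.43  -0.278  0.017]
 [ 0.43  -0.278  0.015]
 [ 0.43  -0.279  0.013]
 [ 0.43  -0.279  0.011]
 [ 0.429 -0.28   0.011]
 [ 0.429 -0.28   0.009]]
[ 0.567 -0.216  0.03 ] [ 0.593 -0.009  0.027] [ 0.586 -0.205  0.031] [ 0.599 -0.004  0.031]
depth valid 0.996002197265625
```

Run:
```python
from h import *
s=manip.read_state();print(s["position"],s["clock"],s["width"])
def proj(n,P):
    c=manip.camera_params(n);E=c["extrinsics"];q=E[:3,:3].T@(np.array(P)-E[:3,3]);return c["cx"]-c["fx"]*q[0]/q[2],c["cy"]+c["fy"]*q[1]/q[2]
print(proj("scene",s["position"]),proj("scene",s["position"]-[0,0,.008]),proj("top",s["position"]))
t,d=manip.capture("scene");C=cloud("scene",d)
b=(C[...,2]>.02)&(C[...,2]<.4)&(np.abs(C[...,0]-.44)<.1)&(np.abs(C[...,1]+.4165)<.1)&(d>0)
q=C[b];h=np.percentile(q[:,2],[0,1,5]);print(b.sum(),h.round(3))
for z in np.arange(.11,.25,.01):
    w=q[(q[:,2]>z)&(q[:,2]<z+.01)]
    if len(w):print(z.round(2),len(w),w[:,:2].min(0).round(3),w[:,:2].max(0).round(3))
cv2.imwrite("pics/grip.png",cv2.resize(t[150:260,412:512],None,fx=5,fy=5))
```

```text
[ 0.44207369 -0.41741268  0.16305917] 4.7 0.011254807774307202
(np.float64(464.58328201533516), np.float64(252.44584857017958)) (np.float64(462.93230478695364), np.float64(257.5812204906719)) (np.float64(494.3051664371661), np.float64(216.08850739658575))
9677 [0.02  0.022 0.041]
0.11 162 [ 0.461 -0.479] [ 0.539 -0.452]
0.12 247 [ 0.459 -0.476] [ 0.539 -0.453]
0.13 134 [ 0.459 -0.473] [ 0.513 -0.46 ]
0.18 85 [ 0.424 -0.428] [ 0.454 -0.407]
0.19 174 [ 0.421 -0.429] [ 0.454 -0.406]
0.2 185 [ 0.421 -0.429] [ 0.455 -0.406]
0.21 175 [ 0.421 -0.428] [ 0.455 -0.406]
0.22 84 [ 0.406 -0.431] [ 0.477 -0.406]
0.23 275 [ 0.398 -0.431] [ 0.482 -0.406]
0.24 184 [ 0.393 -0.434] [ 0.462 -0.405]
0.25 325 [ 0.385 -0.435] [ 0.495 -0.406]
```

View pics/grip.png

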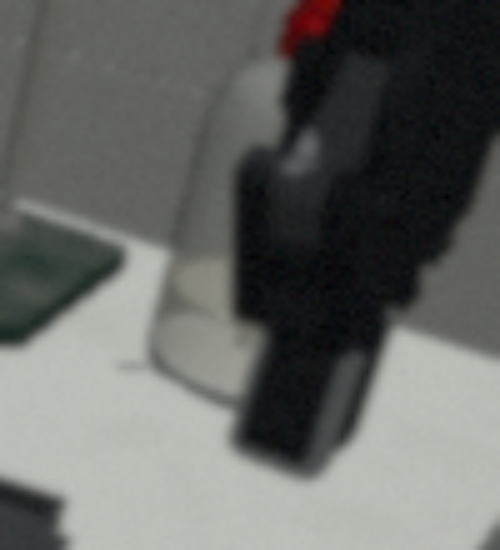

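The fingertip in the images is about z 0.18 while the state puts the TCP at 0.163, so the tips stand well above where the given geometry puts them (8 mm below the TCP). The x and y agree. I'll measure this offset precisely.

Run:
```python
from h import *
s=manip.read_state();p=s["position"]
d=np.median([manip.capture("scene")[1] for _ in range(3)],0);C=cloud("scene",d)
b=(np.abs(C[...,0]-p[0])<.03)&(np.abs(C[...,1]-p[1])<.03)&(C[...,2]>.15)&(d>0)
q=C[b];q=q[q[:,2].argsort()];print(p,len(q));print(q[[0,2,5,10,20,40]].round(4))
```

```text
[ 0.44205684 -0.41743135  0.16302846] 2592
[[ 0.4307 -0.4194  0.1823]
 [ 0.4299 -0.4161  0.1825]
 [ 0.4303 -0.4171  0.1828]
 [ 0.4304 -0.4122  0.1833]
 [ 0.4297 -0.4099  0.184 ]
 [ 0.431  -0.4139  0.1853]]
```

The tip stands 19 mm above the reported TCP instead of 8 mm below it, a 27 mm discrepancy in z. I'll go back over the stopper with the jaws part open, stop well above the predicted height and measure the tip again before going lower.

carry_out(
  rows=[
    [[0, 0, 0, -5, 0, 0, 120], [0, 0, 0, -10, 0, 0, 120], [0, 0, 0, -13.8, 2, 0, 120], [0, 0, 0, -13.8, 6, 0, 120], [0, 0, 0, -13.8, 10, 0, 120], [0, 0, 0, -13.8, 13, 0, 120], [0, 0, 0, -13.8, 15, 0, 120], [0, 0, 0, -13.8, 15, 0, 120], [0, 0, 0, -13.8, 15, 0, 120], [0, 0, 0, -13.8, 15, 0, 120]],
  ],
)

```text
clock: 6.15
position: [0.4429, -0.2802, 0.0143]
tcp_rot: [0.5, -0.499, 0.501, -0.5]
force: [0.6, 0.0, 0.8]
width: 0.0455
```

```bash
cat > tip.py <<'E'
from h import *
s=manip.read_state();p=s["position"];print("t",s["clock"],p.round(4),"w",s["width"].round(4),"f",s["force"].round(1))
d=np.median([manip.capture("scene")[1] for _ in range(3)],0);C=cloud("scene",d)
t=manip.capture("scene")[0]
b=(np.abs(C[...,0]-p[0])<.05)&(np.abs(C[...,1]-p[1])<.03)&(C[...,2]>.006)&(C[...,2]<.2)&(d>0)&(t.max(2)<70)
q=C[b];q=q[q[:,2].argsort()];print(len(q));print(q[[0,2,5,10,20,40]].round(4))
E
python3 tip.py
```

```text
Traceback (most recent call last):
  File "tip.py", line 2, in <module>
    s=manip.read_state();p=s["position"];print("t",s["clock"],p.round(4),"w",s["width"].round(4),"f",s["force"].round(1))
                                                                             ^^^^^^^^^^^^^^^^
AttributeError: 'float' object has no attribute 'round'
```

```bash
sed -i 's/s\["width"\].round(4)/round(s["width"],4)/' tip.py; python3 tip.py
python3 - <<'E'
from h import *
b=manip.capture("scene")[0];cv2.imwrite("pics/v3.png",cv2.resize(b[225:325,300:420],(720,600),interpolation=cv2.INTER_CUBIC))
E
```

```text
t 6.15 [ 0.4429 -0.2802  0.0143] w 0.0455 f [0.6 0.  0.8]
2320
[[ 0.4312 -0.2728  0.0066]
 [ 0.4308 -0.2742  0.0122]
 [ 0.4146 -0.2814  0.0372]
 [ 0.4661 -0.2844  0.0409]
 [ 0.4665 -0.2877  0.0426]
 [ 0.4665 -0.2738  0.0452]]
```

View pics/v3.png

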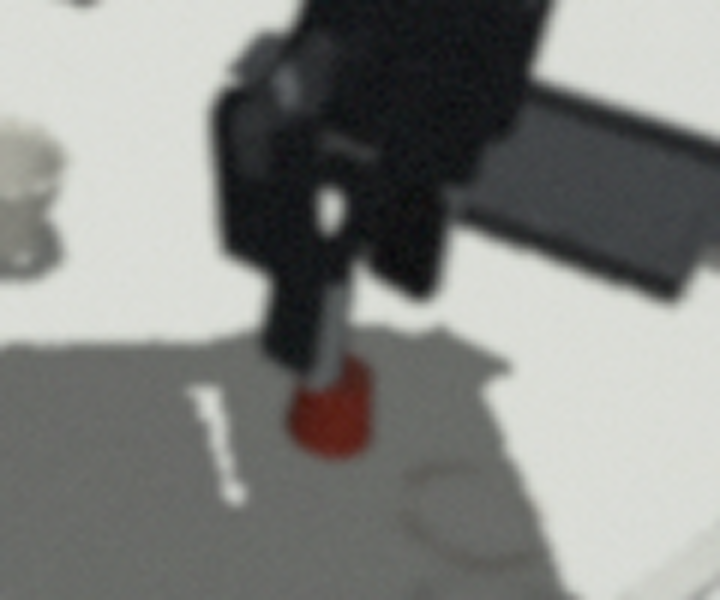

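The picture shows the jaws straddling the stopper with their tips at z ≈ 0.038, just above its top, while the TCP reads 0.014. That agrees with the offset already found, so tip = TCP + 19 mm shut, about + 24 mm at 45 mm opening. I'll lower the remaining 3 cm and grip.

carry_out(
  rows=[
    [[0, 0, 0, -0.1, 1, -0.1, 120], [0, 0, 0, -0.1, 2, -0.1, 120], [0, 0, 0, -0.1, 2.6, -0.1, 120], [0, 0, 0, -0.1, 2.9, -0.1, 120], [0, 0, 0, -0.1, 2.9, -0.1, 120], [0, 0, 0, -0.1, 2.9, -0.1, 220], [0, 0, 0, -0.1, 2.9, -0.1, 220], [0, 0, 0, -0.1, 2.9, -0.1, 220], [0, 0, 0, -0.1, 2.9, -0.1, 220], [0, 0, 0, -0.1, 2.9, -0.1, 220]],
  ],
  force=30,
)

```text
clock: 7.65
position: [0.4415, -0.2788, -0.0156]
tcp_rot: [0.5, -0.5, 0.5, -0.5]
force: [0.2, -0.1, 3.6]
width: 0.023
```

```bash
python3 go.py "(.607,-.0546,.05)"
```

```text
t 7.65 p [ 0.4415 -0.2788 -0.0156] w 0.023 f [ 0.2 -0.1  3.6] axes z [ 1.    -0.     0.001] y [ 0.001 -0.001 -1.   ] j [-0.78  0.28  1.99  0.    0.87 -0.78]
(.607,-.0546,.05) shift cm [-22.42  -6.56  16.55]
turn (1, 0, 0) [-0. -0.  0.]
turn (-1, 0, 0) [-1.0e-01  1.8e+02 -1.0e-01]
```

Gripped at 23 mm. Next I'll lift and carry it to the −y stopper bay.

carry_out(
  rows=[
    [[0, 0, 0, 0, -2, 0, 220], [0, 0, 0, 0, -5, 0, 220], [0, 0, 0, -3, -8, 2, 220], [0, 0, 0, -7.5, -8, 5.5, 220], [0, 0, 0, -12, -8, 9, 220], [0, 0, 0, -17, -8, 12.5, 220], [0, 0, 0, -21, -8, 15.5, 220], [0, 0, 0, -22.4, -8, 16.5, 220], [0, 0, 0, -22.4, -8, 16.5, 220], [0, 0, 0, -22.4, -8, 16.5, 220]],
  ],
)

```text
clock: 8.9
position: [0.6052, -0.0556, 0.0636]
tcp_rot: [-0.5, 0.501, -0.5, 0.499]
force: [-0.6, -0.5, -0.4]
width: 0.0236
```

```bash
python3 go.py "(.607,-.0546,-.0115)"
```

```text
t 8.9 p [ 0.6052 -0.0556  0.0636] w 0.0236 f [-0.6 -0.5 -0.4] axes z [ 1.    -0.002 -0.001] y [-0.001 -0.    -1.   ] j [-0.28  0.32  1.76 -0.    1.07 -0.28]
(.607,-.0546,-.0115) shift cm [-0.1   7.51  0.18]
turn (1, 0, 0) [ 0.1 -0.1  0. ]
turn (-1, 0, 0) [-0.000e+00  1.799e+02  1.000e-01]
```

carry_out(
  rows=[
    [[0, 0, 0, 0, 3, 0, 220], [0, 0, 0, 0, 5.5, 0, 220], [0, 0, 0, 0, 7, 0, 220], [0, 0, 0, 0, 7.5, 0, 220], [0, 0, 0, 0, 7.5, 0, 220], [0, 0, 0, 0, 7.5, 0, 140], [0, 0, 0, 0, 7.5, 0, 140], [0, 0, 0, 0, 7.5, 0, 140], [0, 0, 0, 0, 4, 0, 140], [0, 0, 0, 0, -2, 0, 140]],
  ],
)

```text
clock: 10.15
position: [0.604, -0.0539, 0.0826]
tcp_rot: [-0.501, 0.502, -0.498, 0.499]
force: [1.2, -1.0, 0.6]
width: 0.0385
```

```bash
python3 go.py "(.459,-.0613,.07)" | head -2
```

```text
t 10.15 p [ 0.604  -0.0539  0.0826] w 0.0385 f [ 1.2 -1.   0.6] axes z [ 1.    -0.    -0.006] y [-0.006  0.002 -1.   ] j [-0.28  0.29  1.75 -0.    1.1  -0.28]
(.459,-.0613,.07) shift cm [  0.74   1.34 -14.49]
```

carry_out(
  rows=[
    [[0, 0, 0, 0, 0, -3, 80], [0, 0, 0, 0.2, 0, -7, 80], [0, 0, 0, 0.4, 1, -11, 80], [0, 0, 0, 0.65, 2, -14.5, 80], [0, 0, 0, 0.65, 3.5, -14.7, 80], [0, 0, 0, 0.65, 4, -14.7, 80], [0, 0, 0, 0.65, 4, -14.7, 80], [0, 0, 0, 0.65, 4, -14.7, 80], [0, 0, 0, 0.65, 4, -14.7, 80], [0, 0, 0, 0.65, 4, -14.7, 80]],
  ],
)

```text
clock: 11.4
position: [0.4595, -0.061, 0.0442]
tcp_rot: [0.5, -0.5, 0.5, -0.5]
force: [-0.8, -0.9, 0.2]
width: 0.059
```

```bash
python3 go.py "(.459,-.0613,-.014)" | head -2
```

```text
t 11.4 p [ 0.4595 -0.061   0.0442] w 0.059 f [-0.8 -0.9  0.2] axes z [ 1. -0.  0.] y [ 0. -0. -1.] j [-0.38  0.04  2.13  0.    0.97 -0.38]
(.459,-.0613,-.014) shift cm [ 0.03  5.82 -0.05]
```

carry_out(
  rows=[
    [[0, 0, 0, 0, 2.5, 0, 80], [0, 0, 0, 0, 4.5, 0, 80], [0, 0, 0, 0, 5.6, 0, 80], [0, 0, 0, 0, 5.8, 0, 80], [0, 0, 0, 0, 5.8, 0, 220], [0, 0, 0, 0, 5.8, 0, 220], [0, 0, 0, 0, 5.8, 0, 220], [0, 0, 0, 0, 5.8, 0, 220], [0, 0, 0, 0, 5.8, 0, 220], [0, 0, 0, 0, 5.8, 0, 220]],
  ],
)

```text
clock: 12.65
position: [0.46, -0.0613, -0.0132]
tcp_rot: [0.5, -0.5, 0.501, -0.5]
force: [0.2, -0.2, 6.0]
width: 0.0298
```

```bash
python3 go.py "(.5916,.0502,-.010)" | head -2
```

```text
t 12.65 p [ 0.46   -0.0613 -0.0132] w 0.0298 f [ 0.2 -0.2  6. ] axes z [ 1.    -0.     0.002] y [ 0.002 -0.001 -1.   ] j [-0.38  0.16  2.13  0.    0.84 -0.38]
(.5916,.0502,-.010) shift cm [-11.15  -0.3   13.16]
```

carry_out(
  rows=[
    [[0, 0, 0, 0, -2, 0, 220], [0, 0, 0, 0, -5, 0, 220], [0, 0, 0, -1, -8, 1, 220], [0, 0, 0, -4, -8, 5, 220], [0, 0, 0, -8, -8, 9, 220], [0, 0, 0, -11.1, -8, 13.1, 220], [0, 0, 0, -11.1, -8, 13.1, 220], [0, 0, 0, -11.1, -8, 13.1, 220], [0, 0, 0, -11.1, -8, 13.1, 220], [0, 0, 0, -11.1, -5, 13.1, 220]],
  ],
)

```text
clock: 13.9
position: [0.592, 0.0489, 0.0384]
tcp_rot: [0.498, -0.499, 0.502, -0.501]
force: [0.9, -0.1, 0.2]
width: 0.0296
```

```bash
python3 go.py "(.5916,.0502,-.010)" | head -2
```

```text
t 13.9 p [0.592  0.0489 0.0384] w 0.0296 f [ 0.9 -0.1  0.2] axes z [ 1.    -0.001  0.006] y [ 0.006 -0.001 -1.   ] j [-0.11  0.33  1.8  -0.    1.   -0.11]
(.5916,.0502,-.010) shift cm [-0.13  4.84 -0.07]
```

carry_out(
  rows=[
    [[0, 0, 0, -0.1, 2, 0, 220], [0, 0, 0, -0.1, 3.6, 0, 220], [0, 0, 0, -0.1, 4.4, 0, 220], [0, 0, 0, -0.1, 4.6, 0, 220], [0, 0, 0, -0.1, 4.6, 0, 220], [0, 0, 0, -0.1, 4.6, 0, 130], [0, 0, 0, -0.1, 4.6, 0, 130], [0, 0, 0, -0.1, 4.6, 0, 130], [0, 0, 0, -0.1, 1, 0, 130], [0, 0, 0, -0.1, -4, 0, 90]],
  ],
)

```text
clock: 15.15
position: [0.5887, 0.0511, 0.0754]
tcp_rot: [-0.501, 0.501, -0.499, 0.499]
force: [1.5, -0.0, 1.1]
width: 0.0553
```

```bash
python3 go.py "(.441,-.159,.05)" | head -2
```

```text
t 15.15 p [0.5887 0.0511 0.0754] w 0.0553 f [ 1.5 -0.   1.1] axes z [ 1.    -0.    -0.004] y [-0.004  0.    -1.   ] j [-0.11  0.27  1.8   0.    1.08 -0.1 ]
(.441,-.159,.05) shift cm [ 21.01   2.59 -14.75]
```

carry_out(
  rows=[
    [[0, 0, 0, 2, 0, -2, 60], [0, 0, 0, 6, 0, -5, 60], [0, 0, 0, 10, 0, -8, 60], [0, 0, 0, 14, 0, -11, 60], [0, 0, 0, 18, 0.5, -13.5, 60], [0, 0, 0, 20.9, 1, -15, 60], [0, 0, 0, 20.9, 2, -15, 60], [0, 0, 0, 20.9, 2, -15, 60], [0, 0, 0, 20.9, 2, -15, 60], [0, 0, 0, 20.9, 2, -15, 60]],
  ],
)

```text
clock: 16.4
position: [0.4406, -0.1575, 0.0563]
tcp_rot: [-0.5, 0.5, -0.5, 0.5]
force: [0.1, 0.8, 0.4]
width: 0.0651
```

```bash
python3 go.py "(.441,-.159,-.010)" | head -2; python3 obj.py
```

```text
t 16.4 p [ 0.4406 -0.1575  0.0563] w 0.0651 f [0.1 0.8 0.4] axes z [1.    0.001 0.   ] y [ 0. -0. -1.] j [-0.59  0.03  2.11  0.    1.   -0.59]
(.441,-.159,-.010) shift cm [0.15 6.63 0.03]
tin 398 circle 0.4424 0.073 r 0.0257 mean [0.4423 0.0728 0.0269]
L 0
cru 0
S 0
teal 410 circle 0.3868 -0.0086 r 0.0258 mean [ 0.387  -0.0086  0.0269]
ctin 407 circle 0.5854 -0.2072 r 0.0262 mean [ 0.5843 -0.2061  0.0298]
csto 101 circle 0.6033 -0.0004 r 0.0131 mean [ 6.032e-01 -6.000e-04  2.950e-02]
ccru 115 circle 0.5462 0.2142 r 0.0205 mean [0.5482 0.2178 0.032 ]
```

carry_out(
  rows=[
    [[0, 0, 0, 0.1, 2.5, 0, 60], [0, 0, 0, 0.1, 5, 0, 60], [0, 0, 0, 0.1, 6.3, 0, 60], [0, 0, 0, 0.1, 6.6, 0, 60], [0, 0, 0, 0.1, 6.6, 0, 180], [0, 0, 0, 0.1, 6.6, 0, 180], [0, 0, 0, 0.1, 6.6, 0, 180], [0, 0, 0, 0.1, 6.6, 0, 180], [0, 0, 0, 0.1, 6.6, 0, 180], [0, 0, 0, 0.1, 6.6, 0, 180]],
  ],
)

```text
clock: 17.9
position: [0.4408, -0.1595, -0.0091]
tcp_rot: [0.5, -0.499, 0.501, -0.5]
force: [-2.1, 0.4, 6.5]
width: 0.0384
```

```bash
python3 go.py "(.5406,.2807,-.006)" | head -2
```

```text
t 17.9 p [ 0.4408 -0.1595 -0.0091] w 0.0384 f [-2.1  0.4  6.5] axes z [ 1.    -0.     0.001] y [ 0.001 -0.001 -1.   ] j [-0.59  0.16  2.12 -0.    0.86 -0.59]
(.5406,.2807,-.006) shift cm [-44.02  -0.35   9.97]
```

carry_out(
  rows=[
    [[0, 0, 0, 0, -2, 0, 180], [0, 0, 0, 0, -5, 0, 180], [0, 0, 0, -2, -8, 0.5, 180], [0, 0, 0, -6, -8, 1.5, 180], [0, 0, 0, -11, -8, 3, 180], [0, 0, 0, -16, -8, 4, 180], [0, 0, 0, -21, -8, 5, 180], [0, 0, 0, -26, -8, 6, 180], [0, 0, 0, -31, -8, 7.5, 180], [0, 0, 0, -36, -8, 9, 180]],
  ],
)

```text
clock: 19.15
position: [0.5303, 0.2028, 0.0698]
tcp_rot: [0.5, -0.5, 0.5, -0.5]
force: [1.2, -0.3, -0.3]
width: 0.0386
```

```bash
python3 go.py "(.5406,.2807,.07)" | head -2
```

```text
t 19.15 p [0.5303 0.2028 0.0698] w 0.0386 f [ 1.2 -0.3 -0.3] axes z [ 1. -0.  0.] y [ 0.  0. -1.] j [0.17 0.23 1.86 0.   1.05 0.17]
(.5406,.2807,.07) shift cm [-7.79 -0.02  1.03]
```

carry_out(
  rows=[
    [[0, 0, 0, -4, 0, 0.5, 180], [0, 0, 0, -7, 0, 1, 180], [0, 0, 0, -8, 0, 1, 180], [0, 0, 0, -8, 0, 1, 180], [0, 0, 0, -8, 0, 1, 180], [0, 0, 0, -8, 0, 1, 180], [0, 0, 0, -8, 2, 1, 180], [0, 0, 0, -8, 3, 1, 180], [0, 0, 0, -8, 3, 1, 180], [0, 0, 0, -8, 3, 1, 180]],
  ],
)

```text
clock: 20.4
position: [0.5403, 0.281, 0.0399]
tcp_rot: [-0.5, 0.5, -0.5, 0.5]
force: [0.3, 0.1, -0.3]
width: 0.0386
```

```bash
python3 go.py "(.5406,.2807,-.0055)" | head -2
python3 - <<'E'
from h import *
a=manip.capture("top")[0];b=manip.capture("scene")[0]
cv2.imwrite("pics/v4.png",np.hstack([cv2.resize(a[110:230,100:330],(460,240)),cv2.resize(b[150:230,170:330],(320,240))[:, :320]]))
E
```

```text
t 20.4 p [0.5403 0.281  0.0399] w 0.0386 f [ 0.3  0.1 -0.3] axes z [ 1. -0. -0.] y [-0. -0. -1.] j [0.29 0.36 1.76 0.   1.02 0.29]
(.5406,.2807,-.0055) shift cm [0.03 4.54 0.03]
```

View pics/v4.png

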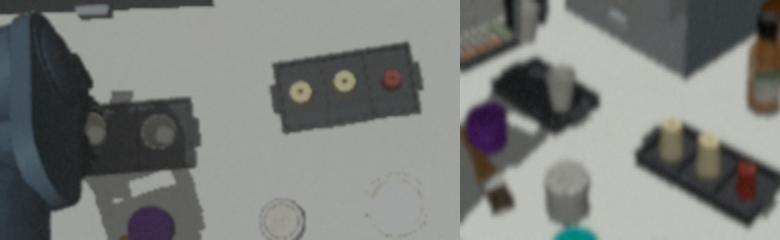

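Both stoppers stand in their outer bays: the cream one in the +y bay, the red one in the −y bay. The crucible is over its bay. Next I'll lower and release it.

carry_out(
  rows=[
    [[0, 0, 0, 0, 2, 0, 180], [0, 0, 0, 0, 3.5, 0, 180], [0, 0, 0, 0, 4.3, 0, 180], [0, 0, 0, 0, 4.5, 0, 180], [0, 0, 0, 0, 4.5, 0, 180], [0, 0, 0, 0, 4.5, 0, 80], [0, 0, 0, 0, 4.5, 0, 80], [0, 0, 0, 0, 4.5, 0, 80], [0, 0, 0, 0, 1, 0, 80], [0, 0, 0, 0, -4, 0, 80]],
  ],
)

```text
clock: 21.75
position: [0.5388, 0.2805, 0.0793]
tcp_rot: [0.501, -0.501, 0.499, -0.499]
force: [-0.3, 0.2, 0.4]
width: 0.059
```

```bash
python3 go.py "(.4423,.073,.05)" | head -2
```

```text
t 21.75 p [0.5388 0.2805 0.0793] w 0.059 f [-0.3  0.2  0.4] axes z [ 1.    -0.    -0.004] y [-0.004 -0.001 -1.   ] j [0.29 0.3  1.75 0.   1.1  0.29]
(.4423,.073,.05) shift cm [20.75  2.99 -9.63]
```

carry_out(
  rows=[
    [[0, 0, 0, 3, 0, -1, 20], [0, 0, 0, 7, 0, -3, 20], [0, 0, 0, 11, 0, -5, 20], [0, 0, 0, 15, 0, -7, 20], [0, 0, 0, 19, 0, -9, 20], [0, 0, 0, 20.8, 1, -9.8, 20], [0, 0, 0, 20.8, 2, -9.8, 20], [0, 0, 0, 20.8, 2, -9.8, 20], [0, 0, 0, 20.8, 2, -9.8, 20], [0, 0, 0, 20.8, 2, -9.8, 20]],
  ],
)

```text
clock: 23.0
position: [0.4427, 0.0735, 0.0603]
tcp_rot: [-0.5, 0.5, -0.5, 0.5]
force: [-0.2, 0.7, 0.3]
width: 0.0788
```

```bash
python3 go.py "(.4423,.073,-.013)" | head -2
```

```text
t 23.0 p [0.4427 0.0735 0.0603] w 0.0788 f [-0.2  0.7  0.3] axes z [1.    0.001 0.001] y [ 0.001 -0.    -1.   ] j [-0.09 -0.03  2.16  0.    1.01 -0.09]
(.4423,.073,-.013) shift cm [ 0.05  7.33 -0.05]
```

carry_out(
  rows=[
    [[0, 0, 0, 0, 3, 0, 20], [0, 0, 0, 0, 5.5, 0, 20], [0, 0, 0, 0, 7, 0, 20], [0, 0, 0, 0, 7.3, 0, 20], [0, 0, 0, 0, 7.3, 0, 140], [0, 0, 0, 0, 7.3, 0, 140], [0, 0, 0, 0, 7.3, 0, 140], [0, 0, 0, 0, 7.3, 0, 140], [0, 0, 0, 0, 7.3, 0, 140], [0, 0, 0, 0, 7.3, 0, 140]],
  ],
)

```text
clock: 24.25
position: [0.4433, 0.073, -0.0119]
tcp_rot: [0.499, -0.5, 0.501, -0.5]
force: [-1.0, 0.7, 5.9]
width: 0.0502
```

```bash
python3 go.py "(.5986,-.2757,.07)" | head -2
```

```text
t 24.25 p [ 0.4433  0.073  -0.0119] w 0.0502 f [-1.   0.7  5.9] axes z [ 1.    -0.     0.002] y [ 0.002 -0.    -1.   ] j [-0.09  0.13  2.17  0.    0.84 -0.09]
(.5986,-.2757,.07) shift cm [34.86 -8.15 15.56]
```

carry_out(
  rows=[
    [[0, 0, 0, 0, -2, 0, 140], [0, 0, 0, 0, -5, 0, 140], [0, 0, 0, 2, -8, 1, 140], [0, 0, 0, 6, -8.5, 3, 140], [0, 0, 0, 11, -8.5, 5, 140], [0, 0, 0, 16, -8.5, 7, 140], [0, 0, 0, 21, -8.5, 9, 140], [0, 0, 0, 26, -8.5, 11, 140], [0, 0, 0, 31, -8.5, 13, 140], [0, 0, 0, 34.9, -8.5, 15.5, 140]],
  ],
)

```text
clock: 25.5
position: [0.5973, -0.2782, 0.072]
tcp_rot: [0.5, -0.5, 0.501, -0.5]
force: [0.1, -0.2, -0.6]
width: 0.05
```

carry_out(
  rows=[
    [[0, 0, 0, 0, 0, 0, 140], [0, 0, 0, 0, 0, 0, 140], [0, 0, 0, 0, 0, 0, 140], [0, 0, 0, 0, 0, 0, 140], [0, 0, 0, 0, 2, 0, 140], [0, 0, 0, 0, 3, 0, 140], [0, 0, 0, 0, 3, 0, 140], [0, 0, 0, 0, 3, 0, 140], [0, 0, 0, 0, 3, 0, 140], [0, 0, 0, 0, 3, 0, 140]],
  ],
)

```text
clock: 26.75
position: [0.5974, -0.2762, 0.0425]
tcp_rot: [0.5, -0.5, 0.5, -0.5]
force: [0.2, 0.2, -0.4]
width: 0.0504
```

```bash
python3 go.py "(.5986,-.2757,-.009)" | head -2
```

```text
t 26.75 p [ 0.5974 -0.2762  0.0425] w 0.0504 f [ 0.2  0.2 -0.4] axes z [ 1.    -0.     0.001] y [ 0.001 -0.001 -1.   ] j [-0.61  0.45  1.63 -0.    1.06 -0.6 ]
(.5986,-.2757,-.009) shift cm [-0.06  5.15  0.12]
```

carry_out(
  rows=[
    [[0, 0, 0, -0.1, 2, 0.1, 140], [0, 0, 0, -0.1, 4, 0.1, 140], [0, 0, 0, -0.1, 4.9, 0.1, 140], [0, 0, 0, -0.1, 5.1, 0.1, 140], [0, 0, 0, -0.1, 5.1, 0.1, 140], [0, 0, 0, -0.1, 5.1, 0.1, 40], [0, 0, 0, -0.1, 5.1, 0.1, 40], [0, 0, 0, -0.1, 5.1, 0.1, 40], [0, 0, 0, -0.1, 2, 0.1, 40], [0, 0, 0, -0.1, -3, 0.1, 40]],
  ],
)

```text
clock: 28.0
position: [0.5965, -0.274, 0.0706]
tcp_rot: [-0.5, 0.502, -0.498, 0.5]
force: [0.9, 0.4, 0.0]
width: 0.0718
```

carry_out(
  rows=[
    [[0, 0, 0, 0, -4, 0, 40], [0, 0, 0, 4, -8, -2, 40], [0, 0, 0, 9, -10, -6, 40], [0, 0, 0, 14, -10, -10, 40], [0, 0, 0, 19, -10, -14, 40], [0, 0, 0, 24, -10, -18, 40], [0, 0, 0, 24, -10, -18, 40], [0, 0, 0, 24, -10, -18, 40], [0, 0, 0, 24, -10, -18, 40], [0, 0, 0, 24, -10, -18, 40]],
  ],
)

```text
clock: 29.25
position: [0.4191, -0.5138, 0.172]
tcp_rot: [-0.5, 0.5, -0.5, 0.501]
force: [0.5, -0.2, -0.2]
width: 0.0722
```

Run:
```python
from obj import *
centres(objs=(("tin",.5986,-.2757,.022,.036),("L",.5916,.0502,.022,.022),("cru",.5406,.2807,.024,.03),("S",.607,-.0546,.016,.02),("ctin",.585,-.206,.022,.034),("csto",.602,0,.022,.03),("ccru",.545,.214,.024,.03)))
a=manip.capture("top")[0];b=manip.capture("scene")[0]
cv2.imwrite("pics/v5.png",np.vstack([cv2.resize(a[110:220,130:420],(790,300)),cv2.resize(b[155:285,180:440],(592,296))[:, :] if 0 else cv2.copyMakeBorder(cv2.resize(b[155:285,180:440],(592,296)),0,0,0,198,0)]))
```

```text
tin 410 circle 0.5996 -0.2745 r 0.0259 mean [ 0.5989 -0.2734  0.0298]
L 103 circle 0.5917 0.0503 r 0.0129 mean [0.591  0.0506 0.0293]
cru 117 circle 0.5399 0.2817 r 0.0205 mean [0.5413 0.2862 0.0317]
S 66 circle 0.6074 -0.0564 r 0.0101 mean [ 0.6069 -0.0564  0.0238]
ctin 405 circle 0.585 -0.207 r 0.0258 mean [ 0.5844 -0.2061  0.0298]
csto 102 circle 0.6035 -0.0007 r 0.013 mean [ 6.031e-01 -5.000e-04  2.940e-02]
ccru 114 circle 0.5466 0.2143 r 0.0206 mean [0.5481 0.2177 0.0319]
```

View pics/v5.png

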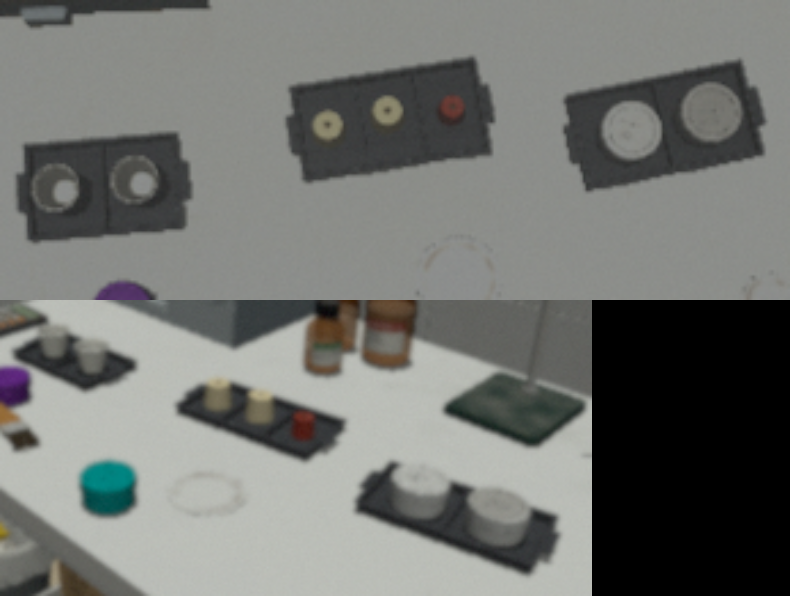

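The picture shows all four things upright in their bays, and the measured centres are within about 2 mm of the targets. The three things already there have not moved, so I'll hand in.

```bash
python3 -c "
from bench import manip
print(manip.hand_in(), manip.read_state()['clock'])"
```

```text
the job is handed in; nothing more can be done
the job is handed in; nothing more can be done
```

All four things are sorted and the job is handed in, at about 30 s of the 90 s allowed. The tin is in the −37.5 bay, the crucible in the +32.5 bay, the large stopper in the +53 bay and the small stopper in the −53 bay.

- **Last checks:** depth and image put each thing upright and within about 2 mm of its target. Top heights are within about 1 mm of those expected on the tray floor. The three things already in the trays were within 1 mm of where they started, and the gripper was open and clear.
- **Disagreement found:** the fingertips stood about 27 mm higher than the given tool geometry and the reported TCP height imply. The first close on the small stopper therefore shut above it, without moving it. I measured the offset in the scene view and lowered every later grasp and placing to match. I did not find its cause.

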